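# Close the guard and set the pressure screw of an etching press

### The job

Get the little etching press ready to print: take the clear roller guard by its handle and bring it all the way down, then turn the wing screw on top of the press clockwise until it seats. Then back it off a quarter turn and finish still gripping the wing screw there, so that I can set the lock nut; do not let go of it. Leave the ink tin, the jar and the ink roller where they are.

Things in the scene. Friction and masses are not known exactly. Their poses are not given: they have to be found in the camera images.
- press: Small etching press, fixed to the table: steel bed 400 (x) by 210 mm (y), its top 78 mm up, between dark wooden cheeks; two dark uprights joined by a bridge over the steel roller. Origin on the table under the screw axis; axes as for press_top.
- press_top (a point): Point on the screw axis on top of the press's bridge, 205 mm above the table. Axes are the press's: x away from the guard side (which roughly faces the robot), y along the bridge towards the hand wheel, z up. Bridge 52 (x) by 280 mm (y). Wheel: 200 mm, upright, 205 mm along +y from the screw axis, top 210 mm up. Two aluminium guard guides 255 mm tall stand at x -52, y +-125 mm.
- handle_mid (a point): Middle of the guard's pull handle: a level dark steel bar 14 mm thick, 100 mm long, along the press's y, carried at both ends by 10 mm arms; 117 mm from the screw axis on the press's -x side, 60 mm clear of the guard's face. With the guard fully down it is 160 mm above the table and it rises with the guard. Axes as the press.
- guard (a joint): Height of the guard, a clear panel in an aluminium frame 226 mm wide and 85 mm tall that slides straight up and down: 0 = fully down on its stop, 0.09 = top. It starts raised 40 to 80 mm. Friction holds it where it is left; it takes about 3 to 5 N to push it down.
- wing_mid (a point): Steel wing (thumb grip) of the pressure screw, butterfly shaped, 66 mm long, 12 mm thick, 30 mm tall, upright above the middle of the bridge. Origin on the screw axis at mid-height, 244 mm above the table; y along its length (both wings alike), x through its thickness, z up. Below it a 16 mm neck and a 28 mm collar, top 33 mm below the origin. It turns without rising.
- screw (a joint): Turn of the screw, rad: 0 = seated (firm stop), negative = backed off; grows when turned clockwise seen from above. Starts 1.9 to 3.2 rad before the seat. Seated, the wing's length lies along the press's y. Light friction (about 0.08 N m); it stays where it is left. A quarter turn is 1.57 rad.
- ink_tin: Bystander: tin 72 mm wide, 50 mm tall, standing beside the press on its -y side; origin under its centre.
- jar: Bystander: amber glass jar 60 mm wide, 90 mm tall, standing beyond the hand wheel on the +y side; origin under its centre.
- brayer: Bystander: hand ink roller, 100 mm wide and 165 mm long, about 38 mm tall, lying on the table on the -y side; origin under its roller.

How it is judged:
On the way, in this order (a step that is already met when the one before it is completed fails the run):
1. the guard is brought fully down with the fingers on its handle (value of joint guard below 0.005 m and contact force between the fingers and guard above 0.5 N and distance between the grasp point and handle_mid below 0.075 m), for 0.1 s.
2. with the guard down, the screw is turned until it seats (value of joint screw above -0.08 rad and value of joint guard below 0.006 m), for 0.2 s.
At the end, for the whole second after the job is handed in: The screw rests a quarter turn back from its seat (1.57 rad, within 0.25 rad either way), the fingers still grip its wing (over 2 N), and the guard is fully down (within 6 mm) (value of joint screw between -1.82 and -1.32 rad and velocity of joint screw between -0.1 and 0.1 rad/s and contact force between the fingers and screw above 2 N and value of joint guard below 0.006 m); the arm keeps its last pose, push and grip.
It fails at once if a bystander (ink tin, jar or ink roller) is shifted by more than 30 mm (distance of any of ink_tin, jar, brayer from where it was at the start of the episode above 0.03 m).
It also fails if it takes over 72 s, if anything falls off the work surface, if the arm or the gripper's body presses on something with over 40 N, if the wrist force passes 120 N, or if a joint passes its speed limit or range.

### The arm

A 7-joint arm with a two-finger parallel gripper is mounted at the origin on the work surface. World frame = base frame: x ahead of the robot, y to its left, z up, the work surface at z = 0. Lengths are in m, angles in rad, forces in N, time in s.
With the tool pointing down it reaches from about 0.425 to 0.95 m from the base axis. Payload 4.7 kg.
Tool frame: the origin (TCP) lies between the finger pads; the fingertips stand 25 mm ahead of it and the grasp point (between the pads) lies 6 mm ahead of it; x points along the fingers, z is the direction in which the jaws open and shut, and the axes are right-handed (so a half turn about x gives the same grasp; the last joint's range is limited). The gripper opens to 85 mm and grips with 20 to 120 N. Pads are 22 mm wide; open, the fingers measure 114 mm over their backs; the gripper's body (76 mm by 85 mm) begins 54 mm behind the grasp point. The pads swing forward as they close: fully open they stand 13 mm farther back than shut.
Start: joints at [1.214, 0.469, -0.049, 1.532, 0.024, 1.141, -0.082], TCP at [0.217, -0.639, 0.256] pointing down, gripper open.
Joint ranges: [-2.59, 2.59], [-0.33, 1.99], [-1.39, 1.29], [0.1, 2.45], [-1.04, 4.18], [0.21, 1.99], [-2.66, 2.66]. Speed limits (rad/s): [2.57, 2.57, 3.14, 3.14, 3.14, 3.14, 3.14].

### API

Orientations are given as a 3x3 rotation matrix whose columns are the frame's x, y, z axes.
In Python, from rig import * gives the robot as it stands. Calls block until the motion is done:
- movep(position, orientation): joint-space move of the TCP to a pose.
- move_l(position, attitude=None, feed=0.15, until_force=None): straight line of the TCP; attitude=None keeps the orientation; feed is the mean speed in m/s. With until_force (N) it stops when the force on the tool has changed by that much, and returns True; else False.
- move_joints(angles): joint-space move.
- command_gripper(opening, newtons=None): finger opening in m; newtons is the grip in N (None keeps the last); returns when the fingers have stopped.
- sleep(seconds).
- inverse_kinematics(position, orientation): joint angles nearest the present ones, or None.
- sense(): the state.
- camera(name): name is "scene" or "top" or "wrist"; returns (picture, depth): 384x512x3 uint8, red, green, blue; 384x512 float32, m along the optical axis (not along the pixel's ray), 0 where there is no reading.
- camera_params(name): a dict with "K" (3x3 intrinsics, pixels), "position" and "rotation" of the camera in the world; the wrist camera has in their place "tool_from_camera" (4x4, takes a point from camera to tool coordinates, whose origin is the TCP and whose axes are the tool frame's). Camera axes: x right, y down, z forward; pixel columns grow to the right and rows downward; lengths in m; the calibration is good to about 2 mm. A picture is of the moment at which its call begins: read the wrist's pose just before it. camera_params takes no time and is no camera call.
A pose or a line that the arm cannot do raises Unreachable and nothing moves.
- finish_job(): hands the job in, once; it reports no verdict.
The state is a dict: "time_s": time; "joint_pos": joint angles; "qd": joint speeds; "joint_efforts": joint torques, N m; "position": TCP position; "tcp_rot": TCP orientation; "wrist_force": force on the tool from outside, world axes, zero at the start; "ft_torque": the same for the moment, N m; "finger_gap": finger opening in m.
Only numpy, scipy, OpenCV 4.12 (cv2) and the standard library are available. Lean on these libraries where they do the work, as an engineer would, in place of code of your own. Each camera call takes 0.05 s, during which the arm holds its last target. There are 200 camera calls.

## Working session

There is one attempt and no reset: what is moved stays moved. The work goes in short steps, each a Python script; the robot and the scene stay as the last script left them, time stands still between calls to the robot, and variables do not carry over. Pictures are saved under pics/ and viewed, about 8 in all and at most 12, crops included, and the job is handed in when it is done.

```bash
mkdir -p pics; ls
cat > h.py <<'E'
from rig import *
import numpy as np, cv2
def snap(n,f):
    s=sense(); p,d=camera(n); cv2.imwrite(f'pics/{f}.png',cv2.cvtColor(p,cv2.COLOR_RGB2BGR)); np.save(f'pics/{f}.npy',d); return p,d,s
def cloud(n,d):
    c=camera_params(n);K=c['K'];v,u=np.mgrid[:384,:512]
    P=np.stack([(u-K[0][2])/K[0][0]*d,(v-K[1][2])/K[1][1]*d,d],-1)
    return P@np.array(c['rotation']).T+np.array(c['position'])
E
python3 - <<'E'
from h import *
a=snap('scene','s0');b=snap('top','t0')
print(a[2]); 
for n in('scene','top'):print(camera_params(n))
cv2.imwrite('pics/st0.png',cv2.resize(cv2.cvtColor(np.vstack([a[0],b[0]]),cv2.COLOR_RGB2BGR),(400,600),interpolation=cv2.INTER_AREA))
E
```

```text
pics
{'time_s': 0.0, 'joint_pos': array([ 1.21407568,  0.46945303, -0.04857386,  1.53373334,  0.02409446,
        1.14101119, -0.08231691]), 'qd': array([ 0.00198795, -0.00087438, -0.00034871, -0.00037474, -0.00021947,
        0.00067283,  0.00019351]), 'joint_efforts': array([ 6.88528653e-04, -5.10299850e+01, -4.60843951e-02, -2.37711757e+01,
        1.07506290e-02,  7.38154049e-03, -1.28056183e-05]), 'position': array([ 0.21715721, -0.63852545,  0.25523682]), 'tcp_rot': array([[-7.26248367e-04,  9.46748053e-01,  3.21974528e-01],
       [ 1.88441124e-03,  3.21975337e-01, -9.46746181e-01],
       [-9.99997961e-01, -8.08404472e-05, -2.01789674e-03]]), 'wrist_force': array([-0.09479636,  0.48670175, -0.76130791]), 'ft_torque': array([-0.01201943,  0.04339383, -0.05643398]), 'finger_gap': 0.08530172922124295}
{'K': array([[471.62889501,   0.        , 260.20373395],
       [  0.        , 471.62889501, 193.34462937],
       [  0.        ,   0.        ,   1.        ]]), 'position': array([1.35642607, 0.47139694, 1.41868416]), 'rotation': array([[-4.40884152e-01,  7.30200599e-01, -5.21946597e-01],
       [ 8.97563991e-01,  3.58815908e-01, -2.56183581e-01],
       [ 2.17337463e-04, -5.81427751e-01, -8.13598011e-01]])}
{'K': array([[411.63678364,   0.        , 253.2568023 ],
       [  0.        , 411.63678364, 194.4853673 ],
       [  0.        ,   0.        ,   1.        ]]), 'position': array([0.4957087 , 0.0461964 , 1.25332756]), 'rotation': array([[-2.60285523e-04, -9.98843187e-01,  4.80855447e-02],
       [-9.99729173e-01,  1.37888438e-03,  2.32309782e-02],
       [-2.32704087e-02, -4.80664751e-02, -9.98573033e-01]])}
```

View pics/s0.png

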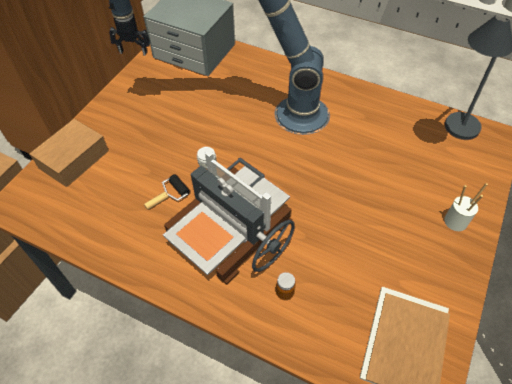

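View pics/t0.png

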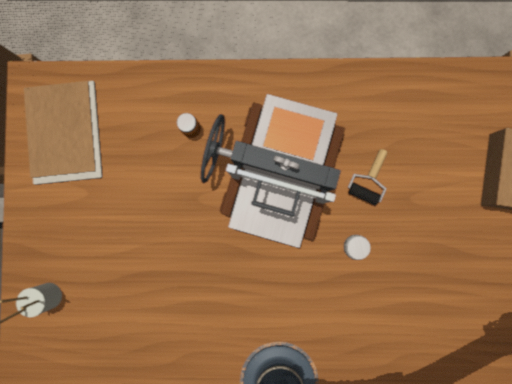

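The scene view shows the press with its guard side toward the robot. In the top view the wing is at about (286,163), the guides are at about (231,169) and (332,196), and the handle bar is at about (276,210). The tin is at (358,247), the brayer at (367,190) and the jar at (188,124).

Run:
```python
from h import *
d=np.load('pics/t0.npy');P=cloud('top',d);img=cv2.imread('pics/t0.png')
v,u=np.mgrid[:384,:512]
roi=(u>200)&(u<350)&(v>90)&(v<255)&(d>0)
z=P[...,2]
print('table z',np.median(z[300:340,100:200]))
def rect(m):
    r=cv2.minAreaRect(P[m][:,:2].astype(np.float32)); return np.round(r[0],4),np.round(r[1],4),r[2],m.sum()
br=roi&(abs(z-.205)<.006)&(u>225)
n,l=cv2.connectedComponents(br.astype(np.uint8))
for i in range(1,n):
    if (l==i).sum()>15: print('z205',rect(l==i),P[l==i].mean(0).round(4))
hi=roi&(z>.228)
n,l=cv2.connectedComponents(hi.astype(np.uint8))
for i in range(1,n):
    if (l==i).sum()>5: print('hi',rect(l==i),P[l==i].mean(0).round(4),z[l==i].max(), u[l==i].mean(),v[l==i].mean())
c=img[90:255,190:350]; cv2.imwrite('pics/c0.png',cv2.resize(c,None,fx=3.5,fy=3.5,interpolation=cv2.INTER_CUBIC))
zc=z[90:255,190:350]; zi=cv2.applyColorMap((np.clip(zc,0,.3)/.3*255).astype(np.uint8),cv2.COLORMAP_JET)
# handle column profile
for vv in range(178,222,3): print(vv,[ (round(float(z[vv,uu]),3)) for uu in range(250,306,5)])
```

```text
table z 0.0002086627206224767
z205 (array([ 0.6233, -0.0111]), array([0.2793, 0.0529]), 73.96182250976562, np.int64(2014)) [ 0.6223 -0.0114  0.2054]
hi (array([ 0.6232, -0.0111]), array([0.0647, 0.0159]), 64.6283950805664, np.int64(164)) [ 0.6222 -0.0111  0.2525] 0.2622153111669009 286.280487804878 162.3841463414634
hi (array([0.5483, 0.0329]), array([0.2296, 0.0785]), 72.87578582763672, np.int64(680)) [0.5541 0.0268 0.2331] 0.25898160444273965 270.59705882352944 190.6955882352941
hi (array([ 0.5412, -0.1082]), array([0.0389, 0.0182]), 73.75716400146484, np.int64(108)) [ 0.5396 -0.1116  0.2477] 0.25970275696161016 327.68518518518516 196.2314814814815
178 [0.155, 0.23, 0.231, 0.231, 0.072, 0.079, 0.113, 0.123, 0.128, 0.199, 0.201, 0.205]
181 [0.073, 0.078, 0.231, 0.222, 0.229, 0.229, 0.234, 0.074, 0.109, 0.121, 0.123, 1.253]
184 [0.076, 0.078, 0.229, 0.078, 0.154, 0.184, 0.23, 0.23, 0.232, 0.078, 0.08, 0.119]
187 [0.078, 0.078, 0.228, 0.078, 0.078, 0.079, 0.156, 0.177, 0.23, 0.23, 0.228, 0.081]
190 [0.074, 0.078, 0.078, 0.078, 0.078, 0.077, 0.077, 0.074, 0.153, 0.173, 0.229, 0.23]
193
[... 176 characters left out ...]
[0.081, 0.23, 0.079, 0.076, 0.079, 0.077, 0.079, 0.078, 0.081, 0.23, 0.073, 0.078]
202 [0.078, 0.232, 0.23, 0.08, 0.078, 0.08, 0.078, 0.076, 0.081, 0.231, 0.077, 0.077]
205 [0.076, 0.232, 0.235, 0.229, 0.227, 0.078, 0.074, 0.079, 0.077, 0.229, 0.079, 0.074]
208 [0.08, 0.079, 0.078, 0.228, 0.232, 0.229, 0.227, 0.077, 0.077, 0.228, 0.081, 0.077]
211 [0.076, 0.077, 0.078, 0.079, 0.079, 0.233, 0.234, 0.232, 0.228, 0.223, 0.079, 0.081]
214 [0.075, 0.081, 0.079, 0.079, 0.081, 0.079, 0.077, 0.228, 0.232, 0.073, 0.079, 0.084]
217 [0.076, 0.082, 0.08, 0.079, 0.077, 0.079, 0.078, 0.077, 0.079, 0.083, 0.076, 0.075]
220 [0.079, 0.074, 0.073, 0.075, 0.075, 0.076, 0.079, 0.076, 0.078, 0.079, 0.079, 0.074]
```

View pics/c0.png

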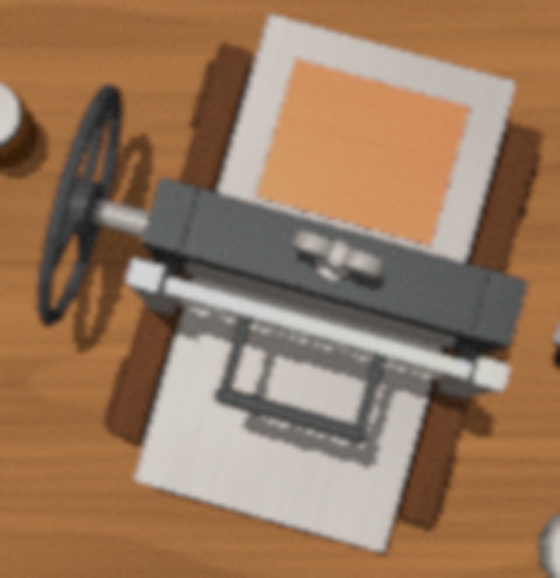

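Checks: the bridge rectangle measures 279×53 mm, which agrees with the 280×52 given, centred at (0.6233, -0.0111) with yaw 74°. The handle top is at about 0.230, so the guard is raised about 63 mm. The predicted handle position is (0.511, 0.021), which agrees with the image. Next I'll move above it and look with the wrist camera.

```bash
cat >> h.py <<'E'
A=np.radians(73.96); C=np.array([.6233,-.0111])
PY=np.array([np.cos(A),np.sin(A)]); PX=np.array([np.sin(A),-np.cos(A)])
H=C-.117*PX
def down(a):  # jaw (tool z) at world yaw a
    z=np.array([np.cos(a),np.sin(a),0]);x=np.array([0,0,-1.]);return np.stack([x,np.cross(z,x),z],1)
E
python3 - <<'E'
from h import *
d=np.load('pics/t0.npy');P=cloud('top',d);z=P[...,2]
m=(z>.243)&(np.hypot(P[...,0]-C[0],P[...,1]-C[1])<.042)&(d>0)
Q=P[m][:,:2];w,V=np.linalg.eigh(np.cov(Q.T));print('wing pca deg',np.degrees(np.arctan2(V[1,1],V[0,1]))%180,Q.mean(0),np.ptp(Q@V,axis=0),m.sum())
m=(z>.22)&(z<.24)&(abs((P[...,:2]-H)@PX)<.012)&(abs((P[...,:2]-H)@PY)<.06)
Q=P[m];print('handle',H,Q.mean(0),np.median(Q[:,2]),np.ptp((Q[:,:2]-H)@PY))
s=sense();move_l(s['position']+[0,0,.14],feed=.25)
movep([H[0],H[1],.38],down(A-np.pi/2))
s=sense();print(s['time_s'],s['joint_pos'].round(2),s['position'])
for k in np.radians([0,90,180,270]):
  for a in (-.5,0):
    q=inverse_kinematics([C[0],C[1],.32],down(A+k-a)); print(np.degrees(k),a,None if q is None else q.round(2))
snap('wrist','w1');print(camera_params('wrist'))
E
```

```text
wing pca deg 68.69127148647858 [ 0.62259219 -0.01136768] [0.0152555  0.06497957] 150
handle [0.51085492 0.02122808] [0.51151919 0.02118052 0.23028462] 0.23045954070075225 0.11163822152391223
3.3667 [ 0.59  0.19 -0.82  1.7   0.14  1.31 -0.54] [0.51116415 0.01991038 0.37984788]
0.0 -0.5 [ 0.68  0.56 -1.12  1.54  0.51  1.36  1.31]
0.0 0 [ 0.64  0.52 -1.02  1.54  0.45  1.33  0.86]
90.0 -0.5 [-0.79  0.52  1.12  1.62 -0.48  1.3  -2.52]
90.0 0 [ 0.76  0.68 -1.32  1.54  0.66  1.44  2.27]
180.0 -0.5 [ 0.39  0.4  -0.61  1.56  0.24  1.26 -1.6 ]
180.0 0 [ 0.33  0.39 -0.52  1.56  0.2   1.25 -2.07]
270.0 -0.5 [ 0.55  0.46 -0.85  1.55  0.36  1.29 -0.13]
270.0 0 [ 0.51  0.44 -0.79  1.55  0.32  1.28 -0.6 ]
{'K': array([[334.83213765,   0.        , 255.18418272],
       [  0.        , 334.83213765, 194.03748595],
       [  0.        ,   0.        ,   1.        ]]), 'tool_from_camera': array([[-6.04753989e-05, -2.88003987e-01,  9.57629208e-01,
        -1.18309586e-01],
       [-3.98689099e-04, -9.57629126e-01, -2.88003988e-01,
         7.29918077e-02],
       [ 9.99999919e-01, -3.99213482e-04, -5.69110468e-05,
         6.75460454e-04],
       [ 0.00000000e+00,  0.00000000e+00,  0.00000000e+00,
         1.00000000e+00]])}
```

View pics/w1.png

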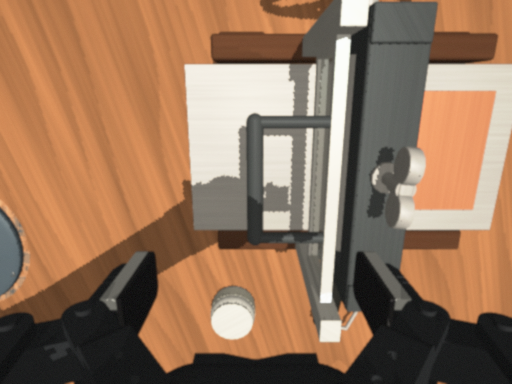

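The wrist view shows the handle bar at about column 255, rows 120–240, and the two-lobed wing at about (405,165) and (400,210), nearly parallel to the bridge. Next I'll bring the guard down.

```bash
cat >> h.py <<'E'
def wcloud(d,s):
    c=camera_params('wrist');K=c['K'];T=np.array(c['tool_from_camera']);v,u=np.mgrid[:384,:512]
    P=np.stack([(u-K[0][2])/K[0][0]*d,(v-K[1][2])/K[1][1]*d,d],-1)@T[:3,:3].T+T[:3,3]
    return P@np.array(s['tcp_rot']).T+np.array(s['position'])
def wing(P,d):
    m=(P[...,2]>.232)&(P[...,2]<.275)&(np.hypot(P[...,0]-C[0],P[...,1]-C[1])<.042)&(d>0)
    top=m&(P[...,2]>.248)
    for mm in (m,top):
        Q=P[mm][:,:2];w,V=np.linalg.eigh(np.cov(Q.T));r=cv2.minAreaRect(Q.astype(np.float32))
        print('wing yaw-A deg',np.degrees(np.arctan2(V[1,1],V[0,1])-A)%180,Q.mean(0).round(4),np.round(np.ptp(Q@V,axis=0),4),mm.sum(),P[mm][:,2].max().round(4),np.round(r[1],4),r[2]-np.degrees(A))
E
python3 - <<'E'
from h import *
s=sense();d=np.load('pics/w1.npy');P=wcloud(d,s);wing(P,d)
Q=P[(P[...,2]>.22)&(P[...,2]<.24)&(abs((P[...,:2]-H)@PX)<.015)&(abs((P[...,:2]-H)@PY)<.04)];print('handle wrist',Q.mean(0),len(Q))
R=down(A-np.pi/2)
command_gripper(.055,40)
print('touch',move_l([H[0],H[1],.2235+.006],R,feed=.12,until_force=12))
command_gripper(0,40); s=sense();print(s['finger_gap'],s['position'],s['wrist_force'])
if .008<s['finger_gap']<.02:
    p=s['position']
    print('stop',move_l([p[0],p[1],.161],R,feed=.04,until_force=25)); s=sense();print(s['position'],s['wrist_force'])
    sleep(.3); s=sense();print(s['position'],s['wrist_force'],s['finger_gap'],s['time_s'])
snap('top','t2');snap('scene','s2')
E
```

```text
wing yaw-A deg 174.6123985354479 [ 0.6223 -0.0082] [0.0166 0.0653] 2283 0.2609 [0.065  0.0166] -1.8918847656249937
wing yaw-A deg 174.83126711699717 [ 0.6234 -0.0087] [0.0166 0.064 ] 1635 0.2609 [0.0638 0.0166] -7.558556518554681
handle wrist [0.51219736 0.02221534 0.23141005] 1579
touch False
0.012512258116955083 [0.510981   0.02120465 0.22979962] [-1.61900143  0.67339174  1.58716109]
stop True
[0.5110109  0.02123495 0.16481769] [-1.52544158  0.22989704  4.81484714]
[0.51101428 0.02123098 0.16482434] [-0.03137671 -0.12561123  5.075752  ] 0.012703104580087122 7.4917
```

Run:
```python
from h import *
print('press',move_l([.511,.0212,.160],feed=.03,until_force=30)); sleep(.3); s=sense();print(s['position'],s['wrist_force'],s['finger_gap'])
command_gripper(.055)
move_l([H[0],H[1],.36],feed=.2)
p,d,s=snap('top','t3');P=cloud('top',d);z=P[...,2]
L=(P[...,:2]-H)
m=(abs(L@PX)<.012)&(abs(L@PY)<.06)&(z>.1)&(z<.25)&(d>0);print('handle z top view',m.sum(),np.median(z[m]) if m.any() else 0)
p,d,s=snap('wrist','w3');P=wcloud(d,s);z=P[...,2];L=(P[...,:2]-H)
m=(abs(L@PX)<.015)&(abs(L@PY)<.045)&(z>.1)&(z<.25)&(d>0);print('handle z wrist',m.sum(),np.median(z[m]),np.percentile(z[m],95))
wing(P,d)
print(s['time_s'],s['position'],s['joint_pos'].round(2))
w=np.radians(174.7); 
q0=None
for k in np.linspace(w-np.pi/2,-np.pi/2-.05,8):
    q=inverse_kinematics([C[0],C[1],.25],down(A+k));print(np.degrees(k).round(),None if q is None else q.round(2))
```

```text
press True
[0.51109267 0.02150424 0.16404186] [-1.16946687  0.31984896  5.32368803] 0.012376251239430383
handle z top view 0 0
handle z wrist 1375 0.16679655664260062 0.16854424815742597
wing yaw-A deg 174.50488537012802 [ 0.6222 -0.0081] [0.0168 0.0648] 2790 0.2612 [0.0647 0.0168] -2.720932922363275
wing yaw-A deg 174.73789636161865 [ 0.6234 -0.0086] [0.0163 0.0638] 1944 0.2612 [0.0637 0.0163] -6.768578491210931
9.7667 [0.5101801  0.02097577 0.35865905] [ 0.58  0.2  -0.82  1.74  0.16  1.28 -0.56]
85.0 [ 0.75  0.74 -1.29  1.63  0.73  1.34  2.12]
59.0 [ 0.72  0.69 -1.21  1.63  0.67  1.3   1.73]
34.0 [ 0.69  0.64 -1.12  1.63  0.6   1.26  1.34]
9.0 [ 0.65  0.6  -1.03  1.63  0.54  1.23  0.94]
-17.0 [ 0.6   0.56 -0.95  1.63  0.48  1.2   0.54]
-42.0 [ 0.56  0.53 -0.87  1.63  0.44  1.18  0.14]
-67.0 [ 0.52  0.51 -0.82  1.64  0.4   1.17 -0.28]
-93.0 [ 0.49  0.5  -0.76  1.64  0.37  1.15 -0.69]
```

View pics/w3.png

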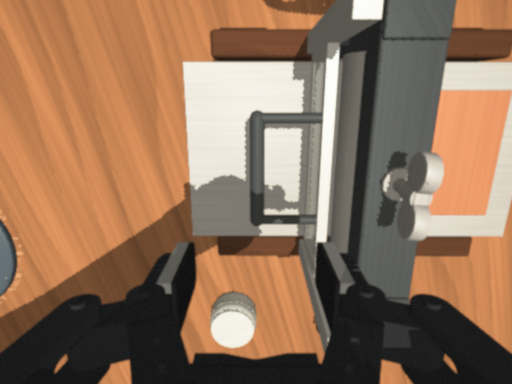

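The guard is down: the handle top reads 0.167, as expected. The wing is 174.6° counter-clockwise of its seated direction, so the screw is at about -3.05 rad. One grasp can cover the whole turn, with joint 7 going from 2.12 to -0.69.

Run:
```python
from h import *
k0=np.radians(174.6)-np.pi/2
movep([C[0],C[1],.36],down(A+k0)); s=sense();print(s['time_s'],s['joint_pos'].round(2))
print('touch',move_l([C[0],C[1],.25],down(A+k0),feed=.1,until_force=12))
command_gripper(0,60); s=sense();print(s['finger_gap'],s['position'],s['wrist_force'].round(1),s['ft_torque'].round(2),s['time_s'])
if .007<s['finger_gap']<.02:
    move_l([C[0],C[1],.25],down(A+k0-.3)); s=sense();print(s['finger_gap'],s['position'],s['wrist_force'].round(1),s['ft_torque'].round(2),s['time_s'],s['joint_pos'].round(2))
snap('wrist','w4')
```

```text
12.1667 [ 0.76  0.64 -1.32  1.48  0.62  1.5   2.21]
touch False
0.013940842730647243 [ 0.6234182  -0.01107461  0.25055489] [-0.6 -1.1  2.9] [-0.13  0.17  0.02] 13.8667
0.013491430514260445 [ 0.62333272 -0.01099615  0.25050354] [-0.5 -1.4  4.6] [-0.17  0.28 -0.09] 14.3167 [ 0.72  0.68 -1.2   1.63  0.66  1.29  1.88]
```

View pics/w4.png

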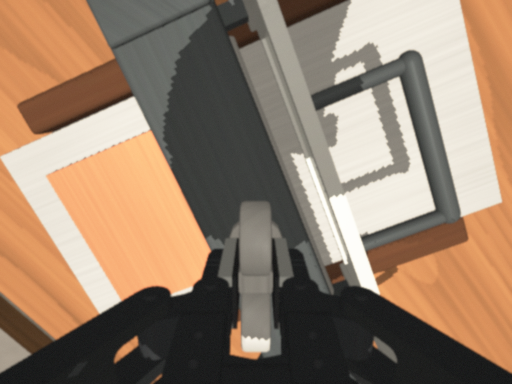

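The wing is gripped at its middle, at about (256,250), aligned with the fingers and turning with them. Next I'll turn it to the seat.

```bash
cat > turn.py <<'E'
from h import *
T0=np.radians(174.6)
def to(t,log=True):  # screw target = -t (t = backoff angle)
    move_l([C[0],C[1],.25],down(A+t-np.pi/2)); sleep(.15); s=sense()
    z=s['tcp_rot'][:,2]; y=(np.arctan2(z[1],z[0])-A+np.pi/2+1)%(2*np.pi)-1
    print('cmd',round(-t,2),'jaw angle',round(-y,3),'gap',round(s['finger_gap'],4),s['wrist_force'].round(1),s['ft_torque'].round(2),round(s['time_s'],1),flush=True)
    return s
E
python3 - <<'E'
from turn import *
for t in list(np.arange(T0-.65,.2,-.35))+[.15,.05,-.0]:
    s=to(t)
    if abs(s['ft_torque'][2])>1.5: break
E
```

```text
cmd -2.4 jaw angle -2.401 gap 0.0138 [-1.6 -1.3  6.5] [-0.19  0.46 -0.05] 15.0
cmd -2.05 jaw angle -2.051 gap 0.0138 [-2.9  0.1  6.2] [-0.07  0.55 -0.06] 15.7
cmd -1.7 jaw angle -1.701 gap 0.0138 [-2.7  0.1  6.9] [-0.06  0.5  -0.03] 16.3
cmd -1.35 jaw angle -1.351 gap 0.0138 [-2.7 -0.5  7.1] [-0.04  0.5  -0.09] 17.0
cmd -1.0 jaw angle -1.001 gap 0.0136 [-2.1  1.6  6.4] [ 0.05  0.46 -0.05] 17.6
cmd -0.65 jaw angle -0.651 gap 0.0139 [-1.8  0.6  7.2] [ 0.08  0.45 -0.07] 18.3
cmd -0.3 jaw angle -0.301 gap 0.0138 [-1.2  0.4  5.9] [ 0.09  0.42 -0.08] 18.9
cmd -0.15 jaw angle -0.154 gap 0.0139 [-1.2  1.3  6. ] [ 0.11  0.29 -0.09] 19.4
cmd -0.05 jaw angle -0.054 gap 0.0136 [-1.6  0.2  5.4] [ 0.08  0.3  -0.08] 19.8
cmd 0.0 jaw angle -0.004 gap 0.0138 [-0.6  1.2  7. ] [ 0.11  0.31 -0.06] 20.2
```

Run:
```python
from turn import *
for t in np.arange(-.03,-.36,-.03):
    s=to(t)
    if abs(s['ft_torque'][2])>.6: sleep(.4);break
snap('wrist','w5')
```

```text
cmd 0.03 jaw angle 0.026 gap 0.0139 [-1.3 -0.2  6.9] [0.12 0.29 0.08] 20.6
cmd 0.06 jaw angle 0.054 gap 0.0139 [-1.4 -0.3  6.5] [0.   0.28 0.4 ] 21.0
cmd 0.09 jaw angle 0.087 gap 0.0139 [-2.1 -0.1  7.5] [-0.26  0.53 -0.08] 21.4
cmd 0.12 jaw angle 0.117 gap 0.0141 [-2.6 -0.8  6.3] [-0.2   0.55 -0.12] 21.8
cmd 0.15 jaw angle 0.145 gap 0.0136 [-2.6 -0.9  7.3] [-0.31  0.61  0.42] 22.2
cmd 0.18 jaw angle 0.172 gap 0.0137 [-1.8 -1.8  7.7] [-0.34  0.62  1.22] 22.6
```

View pics/w5.png

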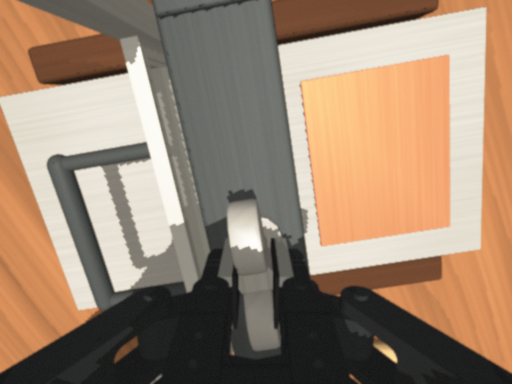

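The stop torque came at a jaw angle of about +0.05 rad and the fingers then slipped slightly. The wing, at about (245,270), now lies parallel to the bridge, so the screw is seated. Next I'll back off and measure the wing.

Run:
```python
from turn import *
for t in (0.,.4,.8,1.2,1.5): s=to(t)
p,d,s=snap('wrist','w6');P=wcloud(d,s);wing(P,d)
p2,d2,_=snap('top','t6');wing(cloud('top',d2),d2)
L=P[...,:2]-H;z=P[...,2];m=(abs(L@PX)<.015)&(abs(L@PY)<.045)&(z>.1)&(z<.25)&(d>0);print('handle z',m.sum(),np.median(z[m]) if m.any() else 0)
```

```text
cmd -0.0 jaw angle -0.004 gap 0.0136 [-2.5 -0.8  7.4] [-0.22  0.54  0.08] 23.5
cmd -0.4 jaw angle -0.404 gap 0.0136 [-1.6 -1.8  5.8] [-0.29  0.36  0.06] 24.2
cmd -0.8 jaw angle -0.804 gap 0.0137 [-1.5 -1.2  5.1] [-0.28  0.19  0.06] 24.9
cmd -1.2 jaw angle -1.204 gap 0.0136 [-0.7 -0.2  6.1] [-0.26  0.09  0.03] 25.6
cmd -1.5 jaw angle -1.504 gap 0.0137 [-0.4 -0.8  6.1] [-0.15 -0.04  0.12] 26.2
wing yaw-A deg 108.73664278484543 [ 0.6178 -0.0089] [0.0712 0.062 ] 9808 0.275 [0.0615 0.0552] -41.23294540405273
wing yaw-A deg 105.14930949279977 [ 0.6184 -0.0092] [0.0729 0.0616] 8592 0.275 [0.0613 0.0553] -41.54870697021484
wing yaw-A deg 151.77950813479154 [ 0.5943 -0.0018] [0.0046 0.0082] 9 0.2588 [0.008  0.0044] -18.73035522460937
wing yaw-A deg 51.28761566597839 [ 5.961e-01 -5.000e-04] [0.0032 0.0049] 4 0.2588 [0.0032 0.0045] -11.103550872802728
handle z 4184 0.1667758383048063
```

View pics/w6.png

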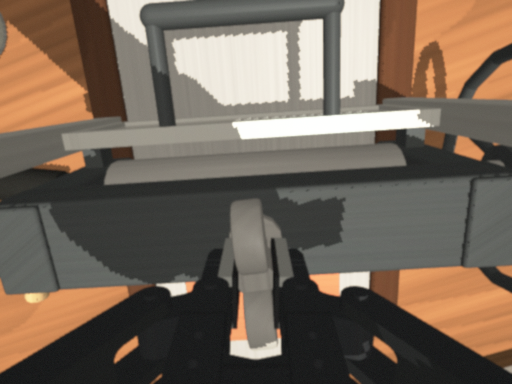

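The guard is still down, with the handle top at 0.1668. The wing, at columns 232–275 and rows 200–345, is tilted slightly in the fingers. I'll isolate it to measure the angle.

Run:
```python
from turn import *
s=sense()
for f in('w4','w6'):
    d=np.load(f'pics/{f}.npy');c=camera_params('wrist');K=c['K'];T=np.array(c['tool_from_camera']);v,u=np.mgrid[:384,:512]
    P=np.stack([(u-K[0][2])/K[0][0]*d,(v-K[1][2])/K[1][1]*d,d],-1)@T[:3,:3].T+T[:3,3]
    h=.25-P[...,0]
    m=(h>.246)&(h<.265)&(abs(P[...,1])<.045)&(u>215)&(u<295)&(v>190)&(v<350)&(d>0)
    # mid of wing per tool-y slice
    print(f,m.sum()); X=[]
    for y in np.arange(-.036,.037,.004):
        q=P[m&(abs(P[...,1]-y)<.002)][:,2]
        if len(q)>8: print(round(y,3),len(q),(np.percentile(q,[3,97])*1000).round(1))
```

```text
w4 6257
-0.028 21 [-5.6  5.8]
-0.024 152 [-5.5  5.5]
-0.02 256 [-5.5  5.4]
-0.016 293 [-5.5  5.3]
-0.012 450 [-7.8  7.9]
-0.008 601 [-8.   7.6]
-0.004 497 [-8.3  7.9]
-0.0 436 [-8.3  8.1]
0.004 275 [-15.2  14.6]
0.008 640 [-14.7  13.5]
0.012 819 [-12.9  12.7]
0.016 323 [-5.7  5.3]
0.02 368 [-6.   5.2]
0.024 407 [-5.7  5.5]
0.028 488 [-5.7  5.4]
0.032 231 [-5.2  5. ]
w6 6275
-0.028 38 [-1.4  9.2]
-0.024 148 [-2.5  8.6]
-0.02 237 [-3.  8.]
-0.016 271 [-3.8  7.5]
-0.012 414 [-8.1  7.9]
-0.008 576 [-7.9  7.8]
-0.004 539 [-8.   7.9]
-0.0 439 [-8.3  8.2]
0.004 329 [-15.    9.9]
0.008 633 [-14.7  13.4]
0.012 765 [-13.   12.9]
0.016 312 [-7.6  3.8]
0.02 364 [-8.1  3.2]
0.024 421 [-8.6  2.7]
0.028 476 [-9.1  2. ]
0.032 313 [-9.   1.6]
```

The wing sits 0.127 rad counter-clockwise of the jaws, so the screw is at about -1.63 by the press axes. Measured from the observed seat it is about -1.67. I'll trim the jaws by +0.08 and hand in.

Run:
```python
from turn import *
to(1.42); sleep(.5); s=sense(); print(s['qd'].round(4),s['finger_gap'],s['time_s'])
p,d,s=snap('wrist','w7');c=camera_params('wrist');K=c['K'];T=np.array(c['tool_from_camera']);v,u=np.mgrid[:384,:512]
P=np.stack([(u-K[0][2])/K[0][0]*d,(v-K[1][2])/K[1][1]*d,d],-1)@T[:3,:3].T+T[:3,3]
m=(abs(.25-P[...,0]-.2555)<.0095)&(u>215)&(u<295)&(v>190)&(v<350)
f=lambda y:np.percentile(P[m&(abs(P[...,1]-y)<.002)][:,2],[3,97]).mean()
lag=np.arctan((f(-.024)-f(.028))/.052);print('lag',lag,'screw est',-1.424-lag,'from seat',-1.424-lag-.045)
W=wcloud(d,s);L=W[...,:2]-H;z=W[...,2];h=(abs(L@PX)<.015)&(abs(L@PY)<.045)&(z>.1)&(z<.25);print('handle z',np.median(z[h]))
if -1.75<-1.424-lag<-1.4: finish_job();print('handed in')
```

```text
cmd -1.42 jaw angle -1.424 gap 0.014 [ 0.4 -0.8  5.4] [-0.14 -0.06 -0.06] 26.7
[-0.0014 -0.0012 -0.0003 -0.0018  0.0006  0.0003 -0.0001] 0.013780518920367843 27.2
lag 0.12331259924846154 screw est -1.5473125992484615 from seat -1.5923125992484615
handle z 0.16670315024199422
the job is handed in; nothing more can be done
handed in
```

The guard is fully down, the screw was turned to its seat and backed off a quarter turn, and the gripper is still holding the wing with 60 N. I handed the job in at about 27 s; no verdict is reported.

- **Guard:** the handle top measured 0.167 m after release and again at the end, as it should with the guard fully down.
- **Seat:** the stop first showed at a jaw angle of about +0.05 rad. The wing then slipped about 0.12 rad in the fingers while the torque rose to 1.2 N m. In the wrist picture the wing lay parallel to the bridge.
- **Quarter turn:** allowing for that slip, the screw is at about -1.55 rad by the press axes, or -1.59 rad from the seat I felt. The two differ by 0.045 rad, and both are within the ±0.25 rad allowed.
- **Grip:** the finger gap is 13.8 mm on the 12 mm wing, and the arm is at rest.
- **Failed check:** I could not measure the wing from the top camera at the end because the arm hid it, so the final angle comes from the wrist camera alone.
- **Bystanders:** the arm kept well clear of the ink tin, jar and ink roller, but I did not measure their positions again at the end.

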